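# Load a wheel bearing and latch the sprung parts tray

## Robot

A 6-joint arm with a two-finger parallel gripper is mounted at the origin on a cart in front of the work surface, level with it; the furniture and walls round the work are solid. World frame = base frame: x ahead of the robot, y to its left, z up, the work surface at z = 0. Lengths are in m, angles in rad, forces in N, time in s.
With the tool pointing down it reaches from about 0.425 to 0.95 m from the base axis. Payload 3.5 kg.
Tool frame: the origin (TCP) lies at the very end of the fingers, on their centre line; the grasp point (between the pads) lies ctrl.grip_point_offset behind it (ctrl.grip_point_offset is the distance from the TCP to the grasp point, in m); z points along the fingers, y is the direction in which the jaws open and shut (so a half turn about z gives the same grasp; the last joint's range is limited). The gripper opens to 85 mm and grips with 20 to 120 N. Pads are 22 mm wide; open, the fingers measure 114 mm over their backs; the gripper's body (76 mm by 85 mm) begins 54 mm behind the grasp point. The pads swing forward as they close: fully open they stand 13 mm farther back than shut.
Start: joints at [-1.453, 0.286, 1.577, -0, 1.279, -0.15], TCP at [0.179, -0.651, 0.231] pointing down, gripper open.
Joint ranges: [-2.77, 2.77], [-0.9, 2.22], [0.21, 2.48], [-1.53, 4.67], [0.24, 2.81], [-2.84, 2.84]. Speed limits (rad/s): [2.79, 2.79, 3.14, 3.14, 3.14, 3.14].

## Interface

Orientations are given as a unit quaternion [x, y, z, w].
In Python, from plant import ctrl gives the robot as it stands.
- The arm moves only by the tool servo_tool, never from a script. Its argument "increments" is a list of rows, each a list of 5 numbers: the opening, from 0 (shut) to 1 (fully open), then the shift along the world's x, y, z in units of 40 mm (1.0 is 40 mm), then the turn about the world's z in units of 5 degrees (1.0 is 5 degrees). A call has exactly 10 rows; each row is the pose to reach, as a shift and turn from the pose measured when the call began; what a row does not reach only later rows make up. A row lasts 1/12 s, in which the tool goes at most 41.7 mm and 7.16 degrees, less where a joint would pass 70% of its speed; a pose out of reach is approached as far as the arm can. A call with a gripper value outside its range is refused whole. The fingers move at their own pace and stop on an object; "grip_force" is the grip in N (left out, the last holds). Time passes only in rows, so rows that repeat a pose let the fingers close, or fill a call up. It gives the time, the measured TCP pose, the force and the opening at its end, in the units of the state.
- ctrl.get_state(): the state, without advancing time (a new reading comes with each control period).
- ctrl.read_camera(name): name is "scene" or "side" or "wrist"; returns a dict with "frame" (384x512x3 uint8, red, green, blue), "K" (3x3 intrinsics, pixels), "distortion" ([k1, k2, p1, p2, k3] as OpenCV has them; the pictures are not rectified), "extrinsics" (4x4, takes a point from camera to world coordinates). Camera axes: x right, y down, z forward; pixel columns grow to the right and rows downward; lengths in m; the calibration is good to about 2 mm. A picture is of the moment at which its call begins. There is no depth.
- ctrl.sign_off(): hands the job in, once; it reports no verdict.
Trained networks look in a picture, given as the dict that the camera call returned (one of the last four; its "shot" number tells which), for a name from the list of things; names that differ only in an ending like _2 or _b are one class to them, and where a whole thing is asked for, a point or a joint stands for the part that bears it (a point fixed in the world has none). Each returns a list of dicts, best first, with "conf" (0 to 1); they miss things now and then, are a little off and sometimes report something else, mostly with a low value. They report only what shows in the picture. A call takes as long as a camera call. They do not tell look-alikes from the thing itself.
- ctrl.masks_of(picture, query): "region" (384x512 bool, what is visible of it) and "extent" ([left, top, right, bottom] in pixels, round what is visible of it).
- ctrl.landmark_of(picture, query): "centre" ([row, column] in pixels: a listed point, or the origin of a listed thing).
The state is a dict: "time": time; "qpos": joint angles; "dq": joint speeds; "joint_efforts": joint torques, N m; "eef_pos": TCP position; "tcp_rot": TCP orientation; "contact_force": force on the tool from outside, world axes, zero at the start; "wrist_torque": the same for the moment, N m; "opening": opening from 0.0 (shut) to 1.0 (fully open).
Only numpy, scipy, OpenCV 4.12 (cv2) and the standard library are available. Lean on these libraries where they do the work, as an engineer would, in place of code of your own. Each camera call takes 0.05 s, during which the arm holds its last target. There are 200 camera calls.

## Task

Lay the wheel bearing flat in the round seat of the open parts tray and let go of it. Then push the tray gently straight into its housing until you feel the push-push latch reach its end, and let go: the tray must stay latched in with the bearing in its seat. Do not force the tray, and leave the loose abrasive roll lying where it is.

Things in the scene. Friction and masses are not known exactly. Their poses are not given: they have to be found in the camera images.
- bearing: steel ball bearing lying flat, 47 mm across, 14 mm thick, 0.11 kg, with a dark seal. Origin: centre of its underside; z up.
- dock: low grey sheet-metal housing, fixed, 160 mm long (x), 150 wide (y; bolt flanges reach 96 mm either side), 52 high, roofed, open only at its front; the sprung tray stands out of it. Origin: centre of its underside; x points from open front to closed back (the way the tray is pushed in), y left, z up. Stands turned by some yaw.
- dock_mouth (a point): middle of the housing's open front face, 30 mm above the bench; axes as the housing. With the tray out, the roof's edge (52 mm high) is 53 mm behind the seat's centre.
- tray_seat (a point): point on the tray's floor, 17 mm above the bench, where the centre of the bearing's underside belongs; moves with the tray, axes as the housing. Ribs 3 mm high at 26 mm radius front and back, finger gaps left and right (y). Side walls 61 mm left and right, tops 36 mm above bench; front panel 37 mm ahead: lower the bearing with one finger on its left, one on its right.
- tray_pad (a point): middle of the face of the round push pad (26 mm across, 3 mm proud) on the tray's front panel, 28 mm above the bench; moves with the tray, axes as the housing. Panel 148 mm wide, top 46 mm above the bench. With the tray out, the pad is 101 mm in front of the housing's mouth. Push here along the housing's +x.
- tray (a joint): tray travel, m: 0 = out, more = in. Ejector spring 3 N (out) to 6 N (in), damped, brings it out in 1 s unless latched. Push until the latch's end, felt as a rise of 6 N per mm; it lies 40 to 78 mm in, unit by unit, seen nowhere. 5 N over the spring is enough. Let go: it rests 12 mm back from there. Less deep: it comes out, push again. Pushing when latched unlatches. Never over 15 N.
- roll: small brown abrasive roll lying loose on the bench beside the work, a cylinder 20 mm across and 42 mm long (its y axis). Origin: its lowest point in the middle. Not needed; leave it lying there.
Things that resemble listed ones, but are neither listed nor needed, are in the scene too. What is meant by the bearing is not orange or pink, and is the larger of those in its own colour.

How it is judged:
By the outcome, as a careful person would: the job done as asked, in the order asked, and still so for the second after the job is handed in, with the robot touching nothing.
It also fails if it takes over 54 s, if anything falls off the work surface, if the arm or the gripper's body presses on something with over 40 N, if the wrist force passes 120 N, or if a joint passes its speed limit or range.

## Working session

There is one attempt and no reset: what is moved stays moved. The work goes in short steps, Python scripts to look and compute and a tool call to move; the robot and the scene stay as the last step left them, time stands still between calls to the robot, and variables do not carry over. Pictures are saved under pics/ and viewed, about 8 in all and at most 12, crops included, and the job is handed in when it is done.

Besides the shell and the picture viewer there is one more tool, called after "Request:" as name([rows], argument=value, ...), one row to a line, values as JSON. servo_tool: Moves the arm, as the interface text tells. Its arguments: {"type":"object","properties":{"increments":{"type":"array"},"grip_force":{"type":"number"}},"required":["increments"]}

```bash
ls; mkdir -p pics
cat > h.py <<'E'
from plant import ctrl
import numpy as np, cv2
def ray(p,rc):
    K=np.array(p["K"]);d=np.array(p["distortion"]);T=np.array(p["extrinsics"])
    u=cv2.undistortPoints(np.array([[[rc[1],rc[0]]]],float),K,d)[0,0]
    v=T[:3,:3]@np.array([u[0],u[1],1]);return T[:3,3],v/np.linalg.norm(v)
def atz(p,rc,z):
    o,v=ray(p,rc);return o+v*(z-o[2])/v[2]
def tri(rs):
    A=np.zeros((3,3));b=np.zeros(3)
    for o,v in rs:
        M=np.eye(3)-np.outer(v,v);A+=M;b+=M@o
    return np.linalg.solve(A,b)
def proj(p,X):
    T=np.linalg.inv(np.array(p["extrinsics"]));r,_=cv2.Rodrigues(T[:3,:3])
    q,_=cv2.projectPoints(np.array([X],float),r,T[:3,3],np.array(p["K"]),np.array(p["distortion"]));return q[0,0][::-1]
def save(n,im): cv2.imwrite("pics/"+n,im[:,:,::-1])
E
python3 - <<'E'
from h import *
s=ctrl.get_state();print({k:np.round(v,3).tolist() for k,v in s.items()},ctrl.grip_point_offset)
Z=dict(bearing=0,dock=0,dock_mouth=.03,tray_seat=.017,tray_pad=.028,roll=0)
ims=[]
for c in("scene","side"):
    p=ctrl.read_camera(c);ims.append(p["frame"])
    for n,z in Z.items():
        for d in ctrl.landmark_of(p,n)[:4]:
            print(c,n,round(d["conf"],2),np.round(d["centre"],1),np.round(atz(p,d["centre"],z),3))
    for d in ctrl.masks_of(p,"bearing"): print(c,"mask",round(d["conf"],2),d["extent"],d["region"].sum())
save("a.png",cv2.resize(np.vstack(ims),(400,600)) if 0 else np.vstack(ims)[:, :]) if 0 else [save(f"a{i}.png",im) for i,im in enumerate(ims)]
E
```

```text
pics
{'time': 0.0, 'qpos': [-1.453, 0.287, 1.578, -0.0, 1.279, -0.15], 'dq': [0.0, -0.002, -0.0, -0.001, -0.0, -0.001], 'joint_efforts': [-0.0, -40.598, -29.263, -0.0, 0.006, 0.0], 'eef_pos': [0.179, -0.65, 0.23], 'tcp_rot': [0.991, 0.133, 0.0, -0.001], 'contact_force': [-0.36, -0.27, 0.703], 'wrist_torque': [0.027, -0.028, 0.007], 'opening': 0.997} 0.0187
scene bearing 0.85 [282.6 241.2] [ 0.46  -0.226  0.   ]
scene bearing 0.8 [274.7 286.3] [ 0.535 -0.254  0.   ]
scene bearing 0.58 [231.4 234.4] [ 0.52  -0.106  0.   ]
scene bearing 0.51 [252.2 265.8] [ 0.538 -0.189  0.   ]
scene dock 0.8 [178.8 255.5] [0.66  0.026 0.   ]
scene dock_mouth 0.89 [176.7 225.9] [0.584 0.033 0.03 ]
scene tray_seat 0.65 [188.  202.3] [0.527 0.04  0.017]
scene tray_pad 0.6 [189.  182.6] [0.483 0.045 0.028]
scene tray_pad 0.34 [224.6 277.3] [ 0.582 -0.163  0.028]
scene roll 0.45 [224.6 277.4] [ 0.603 -0.137  0.   ]
scene mask 0.74 [260.2, 246.0, 273.4, 257.6] 204
scene mask 0.61 [223.2, 264.7, 250.7, 290.9] 529
scene mask 0.6 [279.5, 261.3, 301.7, 284.5] 309
side bearing 0.69 [180.1 308.9] [ 0.548 -0.211  0.   ]
side bearing 0.65 [202.6 302.3] [ 0.508 -0.1   -0.   ]
side bearing 0.59 [190.5 351.4] [ 0.449 -0.211  0.   ]
side bearing 0.53 [178.1 318.5] [ 0.536 -0.233  0.   ]
side dock 0.56 [211.5 200.3] [0.649 0.043 0.   ]
side dock_mouth 0.9 [203.4 232.7] [0.583 0.031 0.03 ]
side tray_seat 0.95 [221.8 256. ] [0.524 0.045 0.017]
side tray_pad 0.92 [224.  280.6] [0.476 0.046 0.028]
side roll 0.72 [187.6 278. ] [ 0.584 -0.136  0.   ]
side mask 0.6 [291.9, 190.7, 312.4, 205.4] 269
side mask 0.52 [338.9, 178.0, 363.7, 193.2] 287
side mask 0.5 [312.1, 169.3, 327.7, 175.6] 150
```

Run:
```python
import cv2
a=cv2.imread("pics/a0.png")[150:330,150:350];cv2.imwrite("pics/b0.png",cv2.resize(a,None,fx=3.3,fy=3.3,interpolation=2))
a=cv2.imread("pics/a1.png")[130:260,190:400];cv2.imwrite("pics/b1.png",cv2.resize(a,None,fx=3.5,fy=3.5,interpolation=2))
```

```text
(no output)
```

View pics/b0.png

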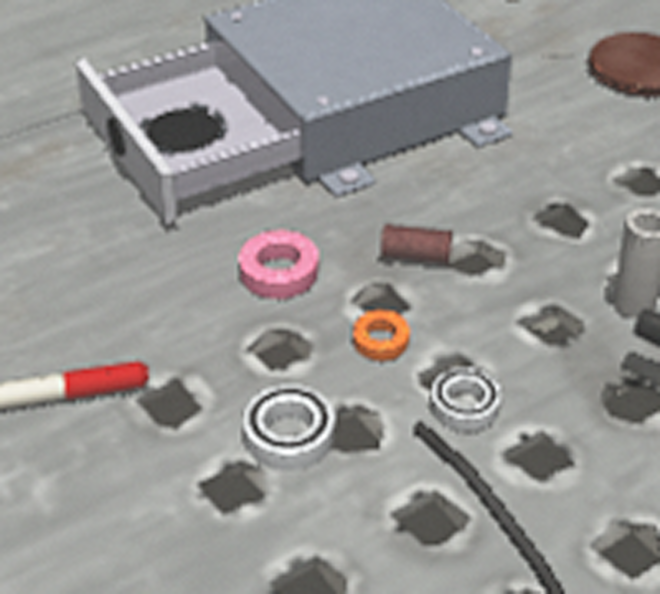

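View pics/b1.png

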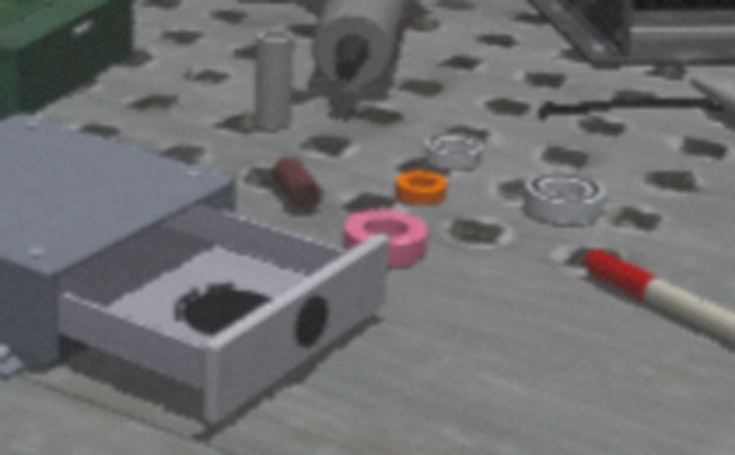

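View pics/a0.png

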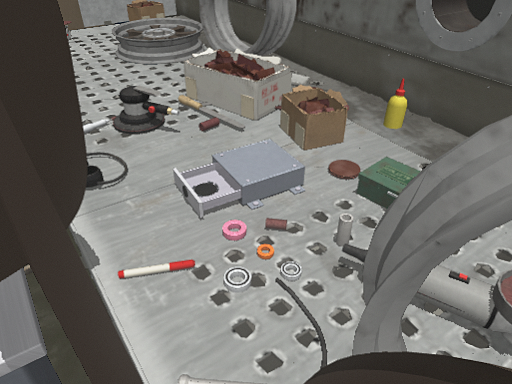

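Rings in the scene picture (col,row): pink (234,231), orange (266,252), small steel (291,269), large steel (237,277). The bearing is the large steel one at (237,277): it isn't orange or pink and is the larger of the two steel rings. The enlarged crop confirms it.

Run:
```python
from h import *
ps=[ctrl.read_camera("scene"),ctrl.read_camera("side")]
near=dict(bearing=[(277,239),(190,351)],dock_mouth=[(176.7,226),(203,233)],tray_seat=[(188,202),(222,256)],tray_pad=[(189,182),(224,281)],dock=[(179,255),(211,200)],roll=[(224,277),(187,278)])
P={}
for n,c in near.items():
    rs=[]
    for p,q in zip(ps,c):
        for d in ctrl.landmark_of(p,n):
            if np.hypot(*(np.array(d["centre"])-q))<9: rs.append(ray(p,d["centre"]));break
    if len(rs)==2: P[n]=tri(rs);print(n,np.round(P[n],4))
    else: print(n,len(rs))
for n in("dock_mouth","tray_seat"):
    v=P[n]-P["tray_pad"];print(n,np.linalg.norm(v[:2]),np.degrees(np.arctan2(v[1],v[0])))
# big steel centroid from masks
for p,q in zip(ps,[(277,237),(185,351)]):
    for d in ctrl.masks_of(p,"bearing"):
        e=d["extent"];c=((e[1]+e[3])/2,(e[0]+e[2])/2)
        if np.hypot(c[0]-q[0],c[1]-q[1])<9: print("mask",c,np.round(atz(p,c,.007),4))
    print(np.round(np.array(p["extrinsics"])[:3,3],2))
save("w.png",np.hstack([ctrl.read_camera("wrist")["frame"],ps[1]["frame"]])[::1, ::1]) if 0 else save("c.png",cv2.resize(np.hstack([ctrl.read_camera("wrist")["frame"],ps[1]["frame"]]),(800,300)))
```

```text
bearing [ 0.4566 -0.2234  0.0032]
dock_mouth [0.5815 0.0308 0.027 ]
tray_seat [0.5259 0.0409 0.0153]
tray_pad [0.4803 0.0465 0.0288]
dock [ 0.661   0.0247 -0.0052]
roll [ 0.5972 -0.1387 -0.0038]
dock_mouth 0.10244634317330048 -8.811724612364715
tray_seat 0.045923404144276314 -6.951709998643038
mask (280.1, 238.4) [ 0.4554 -0.2239  0.007 ]
[ 0.21 -0.63  0.53]
mask (186.8, 352.95) [ 0.4486 -0.2152  0.007 ]
[0.17 0.61 0.38]
```

View pics/c.png

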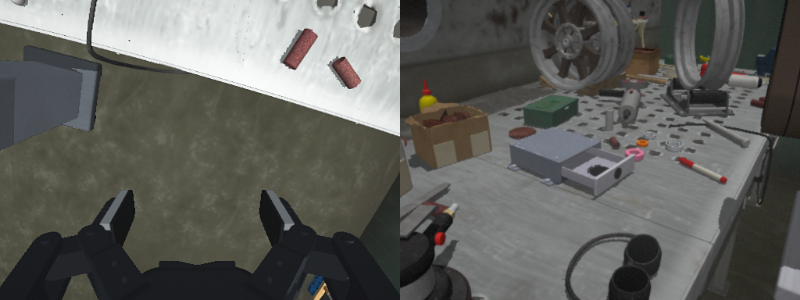

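The wrist view shows the gripper over the floor beside the bench. The side view shows the tray, the rings and a standing wheel rim at about (700,40), so I'll check where the rim stands before moving.

Run:
```python
from h import *
p=ctrl.read_camera("side");q=ctrl.read_camera("scene")
for x,y in[(672,88),(700,92),(735,92),(705,115),(770,135)]: print("side",x,y,np.round(atz(p,(y*1.28,(x-400)*1.28),0),3))
for c,r in[(360,350),(370,330),(390,250),(300,360),(500,340)]: print("scene",c,r,np.round(atz(q,(r,c),0),3))
for X in[(.455,-.22,.1),(.179,-.65,.23),(.3,-.45,.2),(.7,-.45,.0)]: print(X,proj(p,X),proj(q,X))
```

```text
side 672 88 [ 0.705 -0.839  0.   ]
side 700 92 [ 0.579 -0.846  0.   ]
side 735 92 [ 0.454 -0.939  0.   ]
side 705 115 [ 0.468 -0.545  0.   ]
side 770 135 [ 0.248 -0.472  0.   ]
scene 360 350 [ 0.535 -0.431  0.   ]
scene 370 330 [ 0.572 -0.415  0.   ]
scene 390 250 [ 0.735 -0.313  0.   ]
scene 300 360 [ 0.452 -0.395  0.   ]
scene 500 340 [ 0.721 -0.536  0.   ]
(0.455, -0.22, 0.1) [143.33270617 355.52172657] [238.15736492 235.6359147 ]
(0.179, -0.65, 0.23) [ 66.85409148 535.15918023] [910.6781763  205.76819409]
(0.3, -0.45, 0.2) [ 85.82036215 465.46591802] [367.13808572 220.76777933]
(0.7, -0.45, 0.0) [140.74323343 297.78743467] [307.47393753 441.61809201]
```

Run:
```python
import cv2
a=cv2.imread("pics/a1.png")[0:260,300:512];cv2.imwrite("pics/d.png",cv2.resize(a,None,fx=2.3,fy=2.3,interpolation=2))
```

```text
(no output)
```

View pics/d.png

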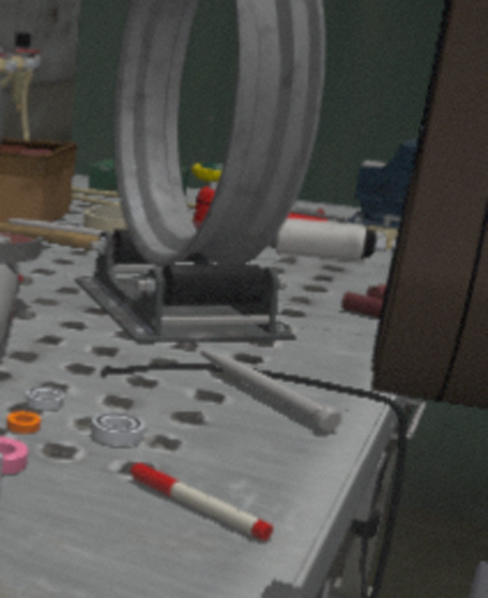

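The roller stand and rim start at about y=-0.5, x=0.42–0.65. I'll swing in on a smaller radius to stay clear of them.

Request:
servo_tool([
  [1, 0, 0.9, 0, -0.4],
  [1, 0, 1.8, 0, -0.9],
  [1, 0.2, 2.7, 0, -1.4],
  [1, 0.4, 3.6, 0, -1.9],
  [1, 0.8, 4.5, 0, -2.4],
  [1, 1.2, 5.4, 0, -2.9],
  [1, 2.0, 6.0, 0, -3.3],
  [1, 2.8, 6.6, 0, -3.7],
  [1, 3.6, 7.3, 0, -4.1],
  [1, 4.4, 8.1, 0, -4.6],
])

```text
time: 2.58
eef_pos: [0.3527, -0.3289, 0.2319]
tcp_rot: [0.998, -0.068, 0.001, 0.001]
contact_force: [0.8, -0.7, 0.1]
opening: 1.001
```

Request:
servo_tool([
  [1, 0.6, 0.6, -0.2, 0],
  [1, 1.2, 1.2, -0.5, 0],
  [1, 1.8, 1.8, -0.8, 0],
  [1, 2.4, 2.5, -1.1, 0],
  [1, 2.5, 2.6, -1.5, 0],
  [1, 2.5, 2.6, -1.7, 0],
  [1, 2.5, 2.6, -1.7, 0],
  [1, 2.5, 2.6, -1.7, 0],
  [1, 2.5, 2.6, -1.7, 0],
  [1, 2.5, 2.6, -1.7, 0],
])

```text
time: 3.42
eef_pos: [0.4528, -0.2263, 0.1652]
tcp_rot: [0.998, -0.069, 0.001, 0.001]
contact_force: [0.3, 1.0, 0.5]
opening: 0.998
```

```bash
cat > look.py <<'E'
from h import *
import sys
s=ctrl.get_state();print(s["time"],np.round(s["eef_pos"],4),np.round(s["tcp_rot"],4),np.round(s["contact_force"],2),s["opening"])
p=ctrl.read_camera("wrist")
for n,z in dict(bearing=0,tray_seat=.017,tray_pad=.028,dock_mouth=.03).items():
    for d in ctrl.landmark_of(p,n)[:4]: print(n,round(d["conf"],2),np.round(d["centre"],1),np.round(atz(p,d["centre"],z),4))
for d in ctrl.masks_of(p,"bearing")[:3]:
    e=d["extent"];print("mask",round(d["conf"],2),np.round(e,1),np.round(atz(p,((e[1]+e[3])/2,(e[0]+e[2])/2),.012),4))
if len(sys.argv)>1: save(sys.argv[1],p["frame"])
E
python3 look.py e.png
```

```text
3.4167 [ 0.4528 -0.2263  0.1652] [ 0.9976 -0.069   0.0015  0.0013] [0.34 0.99 0.51] 0.998096824701888
bearing 0.93 [ 99.9 202.5] [ 0.5332 -0.1869  0.    ]
bearing 0.79 [124.5 131. ] [ 0.5196 -0.1058  0.    ]
bearing 0.77 [ 79.1 264.8] [ 0.5445 -0.2535  0.    ]
bearing 0.58 [169.2 244.8] [ 0.4533 -0.2196  0.    ]
tray_pad 0.71 [186.    4.1] [0.4794 0.0402 0.028 ]
mask 0.86 [221.9 148.7 270.2 190.9] [ 0.4556 -0.2215  0.012 ]
mask 0.79 [247.   59.5 283.8 102.5] [ 0.5423 -0.2533  0.012 ]
mask 0.69 [186.8  83.5 214.4 115.8] [ 0.5338 -0.187   0.012 ]
```

View pics/e.png

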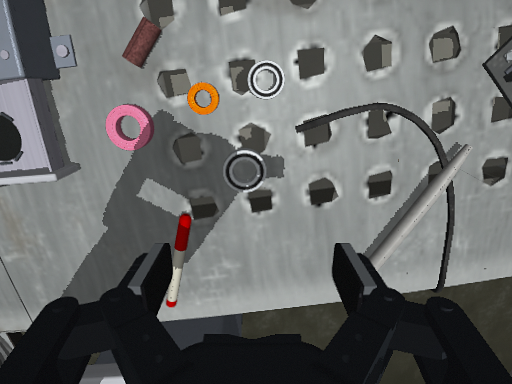

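The wrist view shows the large steel ring at px (245,170), directly under the gripper. The marker cap at (184,216) and the holes are clear of the fingers. Descending now.

Request:
servo_tool([
  [1, 0.05, 0.14, -0.6, 0],
  [1, 0.05, 0.14, -1.3, 0],
  [1, 0.05, 0.14, -2.0, 0],
  [1, 0.05, 0.14, -2.7, 0],
  [1, 0.05, 0.14, -3.3, 0],
  [1, 0.05, 0.14, -3.7, 0],
  [1, 0.05, 0.14, -3.9, 0],
  [1, 0.05, 0.14, -4.0, 0],
  [1, 0.05, 0.14, -4.1, 0],
  [1, 0.05, 0.14, -4.1, 0],
])

```text
time: 4.55
eef_pos: [0.4551, -0.22, 0.0006]
tcp_rot: [0.998, -0.068, 0.001, 0.001]
contact_force: [-0.2, -0.3, -0.0]
opening: 1.002
```

Request:
servo_tool([
  [0.8, 0, 0, 0, 0],
  [0.65, 0, 0, 0, 0],
  [0.5, 0, 0, 0, 0],
  [0.3, 0, 0, 0, 0],
  [0.3, 0, 0, 0, 0],
  [0.3, 0, 0, 0, 0],
  [0.3, 0, 0, 0, 0],
  [0.3, 0, 0, 0, 0],
  [0.3, 0, 0, 0, 0],
  [0.3, 0, 0, 0, 0],
], grip_force=35)

```text
time: 5.38
eef_pos: [0.4558, -0.2204, 0.0019]
tcp_rot: [0.998, -0.068, 0.002, 0.001]
contact_force: [-1.3, 1.7, 5.9]
opening: 0.531
```

Request:
servo_tool([
  [0.3, 0, 0, 0.1, 0],
  [0.3, 0, 0, 0.3, 0],
  [0.3, 0, 0, 0.7, 0],
  [0.3, 0, 0, 1.2, 0],
  [0.3, 0, 0, 1.8, 0],
  [0.3, 0, 0, 2.4, 0],
  [0.3, 0, 0, 3.0, 0],
  [0.3, 0, 0, 3.5, 0],
  [0.3, 0, 0, 3.5, 0],
  [0.3, 0, 0, 3.5, 0],
])

```text
time: 6.22
eef_pos: [0.4563, -0.2207, 0.1431]
tcp_rot: [0.998, -0.068, 0.003, 0.002]
contact_force: [0.2, -0.1, -1.4]
opening: 0.528
```

```bash
python3 look.py f.png
python3 - <<'E'
import cv2
from h import *
q=ctrl.read_camera("side");a=q["frame"][60:230,230:420]
s=ctrl.get_state();r,c=proj(q,s["eef_pos"]);print(r,c)
w=cv2.imread("pics/f.png")[:,:,::-1]
a=q["frame"][int(r)-45:int(r)+45,int(c)-60:int(c)+60]
save("g.png",np.hstack([cv2.resize(w,(400,300)),cv2.resize(a,(400,300),interpolation=2)]))
E
```

```text
6.2167 [ 0.4563 -0.2207  0.1431] [ 0.9977 -0.0683  0.0031  0.0023] [ 0.19 -0.1  -1.41] 0.527605677856407
bearing 0.97 [105.  205.7] [ 0.5322 -0.1874  0.    ]
bearing 0.89 [131.1 128.4] [ 0.5186 -0.1057  0.    ]
bearing 0.83 [244.  251.7] [ 0.3751 -0.2107  0.    ]
bearing 0.79 [ 86.6 272.8] [ 0.5401 -0.2538  0.    ]
mask 0.92 [209.1 207.2 297.1 294.3] [ 0.3734 -0.212   0.012 ]
mask 0.89 [253.4  62.2 293.1 107.2] [ 0.5416 -0.2535  0.012 ]
mask 0.86 [100.1 106.8 156.6 159.9] [ 0.5174 -0.1104  0.012 ]
123.96281391957454 357.56579499032074
```

View pics/g.png

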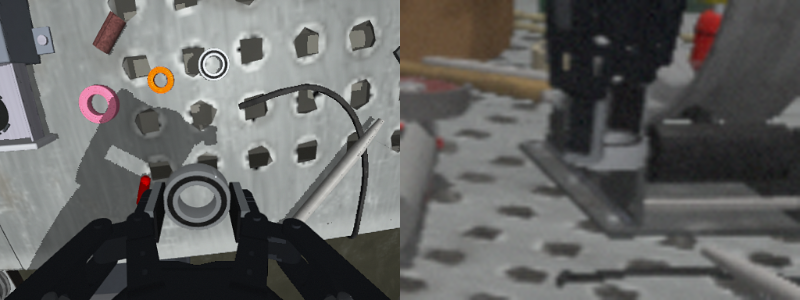

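The bearing is held level between the pads at wrist px (253,250). Next I'll move to just in front of the tray and measure the seat from the wrist camera.

Request:
servo_tool([
  [0.3, 0, 0.5, 0, 0],
  [0.3, 0, 1.2, 0, 0],
  [0.3, 0, 2.0, 0, 0],
  [0.3, 0, 2.8, 0, 0],
  [0.3, 0, 3.6, 0, 0],
  [0.3, 0, 4.4, 0, 0],
  [0.3, 0, 5.2, 0, 0],
  [0.3, 0, 5.9, 0, 0],
  [0.3, 0, 6.4, 0, 0],
  [0.3, 0, 6.5, 0, 0],
])

```text
time: 7.4
eef_pos: [0.4544, 0.0427, 0.1398]
tcp_rot: [0.998, -0.067, -0.0, 0.0]
contact_force: [0.5, -1.1, -1.3]
opening: 0.529
```

```bash
python3 look.py h.png
python3 - <<'E'
from h import *
p=ctrl.read_camera("wrist");s=ctrl.get_state();e=s["eef_pos"];print(s["time"],np.round(e,4))
for d in ctrl.masks_of(p,"bearing")[:1]:
    x=d["extent"];c=((x[1]+x[3])/2,(x[0]+x[2])/2)
    for dz in(.0,.007,.012): print(np.round(x,1),dz,np.round(atz(p,c,e[2]+dz)-e,4))
print([np.round(proj(p,X),1) for X in (e,e+[0,0,.0187])])
E
```

```text
7.4 [0.4544 0.0427 0.1398] [ 9.978e-01 -6.670e-02 -0.000e+00  1.000e-04] [ 0.48 -1.12 -1.28] 0.5293095076245092
bearing 0.86 [244.6 250.8] [0.3732 0.0541 0.    ]
bearing 0.76 [ 67.5 476.1] [ 0.5324 -0.1854  0.    ]
bearing 0.64 [ 92.5 394.1] [ 0.5179 -0.1042  0.    ]
tray_seat 0.88 [ 99.  247.7] [0.5299 0.0355 0.017 ]
tray_pad 0.57 [154.9 248.6] [0.4817 0.0413 0.028 ]
dock_mouth 0.92 [ 30.9 242.7] [0.5832 0.032  0.03  ]
mask 0.85 [207.9 211.  296.9 293.5] [0.3705 0.0527 0.012 ]
mask 0.64 [371.7  64.8 429.  120.2] [ 0.518  -0.1043  0.012 ]
mask 0.57 [465.8  47.3 498.6  81.4] [ 0.5349 -0.1821  0.012 ]
7.75 [0.4553 0.0391 0.1404]
[209.  210.2 297.5 297. ] 0.0 [-0.0057 -0.0006  0.    ]
[209.  210.2 297.5 297. ] 0.007 [-0.0014 -0.0012  0.007 ]
[209.  210.2 297.5 297. ] 0.012 [ 0.0017 -0.0016  0.012 ]
[array([245.1, 250.8]), array([264.1, 250.7])]
```

View pics/h.png

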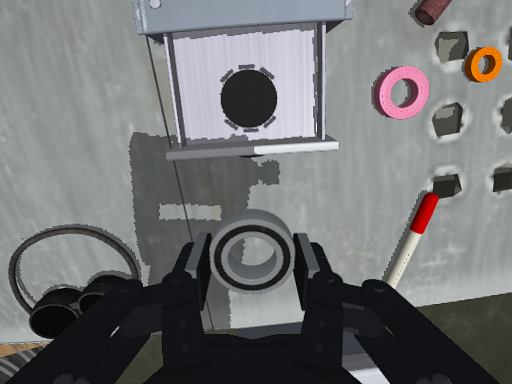

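The wrist view shows the tray seat disc at px (248,97) and the bearing held level. The arm was still settling in that shot, so I'll re-measure now it has stopped.

Run:
```python
from h import *
s=ctrl.get_state();e=s["eef_pos"];print(np.round(e,4))
p=ctrl.read_camera("wrist")
g=cv2.cvtColor(p["frame"],cv2.COLOR_RGB2GRAY)
m=np.zeros_like(g);m[60:135,210:285]=(g[60:135,210:285]<60)
n,l,st,ce=cv2.connectedComponentsWithStats(m);i=1+np.argmax(st[1:,4]);print(st[i],ce[i],"seat disc",np.round(atz(p,ce[i][::-1],.017),4))
P={}
for n,z in dict(tray_seat=.017,tray_pad=.028,dock_mouth=.03,bearing=e[2]).items():
    for d in ctrl.landmark_of(p,n)[:1]: P[n]=atz(p,d["centre"],z);print(n,round(d["conf"],2),np.round(d["centre"],1),np.round(P[n],4))
# side-wall/front panel edge line direction: panel top edge via front edge fit
for yy in (0,): pass
import itertools
for a,b in itertools.combinations(["tray_pad","tray_seat","dock_mouth"],2):
    if a in P and b in P: v=P[b]-P[a];print(a,b,np.degrees(np.arctan2(v[1],v[0])))
# panel front top edge (bright -> bench) fit, and inner edge
pts=[]
for c in list(range(180,325,6)):
    col=g[130:175,c].astype(int);k=np.argmax(col[:-3]-col[3:]);pts.append((130+k+1.5,c))
W=np.array([atz(p,q,.046)[:2] for q in pts]);print(np.array(pts)[:,0])
f=cv2.fitLine(W.astype(np.float32),cv2.DIST_HUBER,0,1e-4,1e-4).ravel();print("panel dir",np.degrees(np.arctan2(f[1],f[0])),f)
```

```text
[0.4553 0.0391 0.1405]
[ 216   72   56   57 2496] [244.02644231  99.88020833] seat disc [0.5306 0.0348 0.017 ]
tray_seat 0.58 [100.5 243.6] [0.5301 0.0352 0.017 ]
tray_pad 0.85 [156.8 248.4] [0.4808 0.0379 0.028 ]
dock_mouth 0.7 [ 32.6 239.3] [0.5834 0.0305 0.03  ]
bearing 0.95 [ 64.  472.8] [ 0.5371 -0.0805  0.1405]
tray_pad tray_seat -3.0462673765084545
tray_pad dock_mouth -4.100093381191124
tray_seat dock_mouth -5.071528710008516
[160.5 138.5 137.5 138.5 137.5 139.5 138.5 137.5 136.5 133.5 136.5 155.5
 140.5 154.5 140.5 139.5 139.5 138.5 138.5 137.5 137.5 137.5 150.5 139.5
 150.5]
panel dir 81.966 [0.13976061 0.9901853  0.50019443 0.03387944]
```

Seat measurements agree, but the yaw estimates disagree (-8° against -4°). I'll fit the edges properly.

Run:
```python
from h import *
p=ctrl.read_camera("wrist");g=cv2.cvtColor(p["frame"],cv2.COLOR_RGB2GRAY)
L=cv2.createLineSegmentDetector(1).detect(g)[0].reshape(-1,4)
for x1,y1,x2,y2 in L:
    if np.hypot(x2-x1,y2-y1)>35 and min(x1,x2)>115 and max(x1,x2)<370 and max(y1,y2)<165:
        for z in ((.052,) if max(y1,y2)<45 else (.017,.036,.046)):
            a=atz(p,(y1,x1),z);b=atz(p,(y2,x2),z);v=b-a
            an=np.degrees(np.arctan2(v[1],v[0]));an=(an+45)%90-45
            print(np.round([x1,y1,x2,y2]),z,"yaw %.2f"%an,np.round(a[:2],3),np.round(b[:2],3))
```

```text
[320. 141. 320.  23.] 0.017 yaw -4.05 [ 0.484 -0.03 ] [ 0.584 -0.037]
[320. 141. 320.  23.] 0.036 yaw -4.05 [ 0.488 -0.026] [ 0.581 -0.032]
[320. 141. 320.  23.] 0.046 yaw -4.05 [ 0.49  -0.024] [ 0.579 -0.03 ]
[177. 141. 162.  39.] 0.017 yaw -3.98 [0.503 0.103] [0.59  0.097]
[177. 141. 162.  39.] 0.036 yaw -3.98 [0.505 0.098] [0.586 0.092]
[177. 141. 162.  39.] 0.046 yaw -3.98 [0.507 0.095] [0.584 0.09 ]
[159.  36. 175. 149.] 0.017 yaw -3.99 [0.593 0.1  ] [0.495 0.107]
[159.  36. 175. 149.] 0.036 yaw -3.99 [0.589 0.095] [0.498 0.101]
[159.  36. 175. 149.] 0.046 yaw -3.99 [0.587 0.092] [0.5   0.098]
[311. 138. 310.  24.] 0.017 yaw -4.17 [ 0.488 -0.021] [ 0.584 -0.028]
[311. 138. 310.  24.] 0.036 yaw -4.17 [ 0.492 -0.018] [ 0.581 -0.024]
[311. 138. 310.  24.] 0.046 yaw -4.17 [ 0.493 -0.016] [ 0.579 -0.022]
[168.  37. 182. 138.] 0.017 yaw -3.96 [0.591 0.092] [0.505 0.098]
[168.  37. 182. 138.] 0.036 yaw -3.96 [0.588 0.087] [0.507 0.093]
[168.  37. 182. 138.] 0.046 yaw -3.96 [0.586 0.085] [0.508 0.09 ]
[206. 158. 308. 151.] 0.017 yaw -3.74 [0.483 0.08 ] [ 0.476 -0.018]
[206. 158. 308. 15
[... 1083 characters left out ...]
aw -0.23 [0.514 0.109] [0.591 0.109]
[162. 133. 141.  37.] 0.046 yaw -0.23 [0.515 0.106] [0.589 0.105]
[188.  30. 337.  20.] 0.052 yaw -4.24 [0.587 0.068] [ 0.579 -0.041]
[136.  36. 187.  30.] 0.052 yaw -2.94 [0.589 0.107] [0.587 0.069]
[164. 161. 204. 158.] 0.017 yaw -3.87 [0.485 0.12 ] [0.483 0.081]
[164. 161. 204. 158.] 0.036 yaw -3.87 [0.489 0.113] [0.487 0.077]
[164. 161. 204. 158.] 0.046 yaw -3.87 [0.491 0.11 ] [0.489 0.075]
[309.  24. 171.  35.] 0.052 yaw -3.93 [ 0.578 -0.021] [0.585 0.081]
[186. 146. 244. 141.] 0.017 yaw -3.90 [0.497 0.096] [0.493 0.041]
[186. 146. 244. 141.] 0.036 yaw -3.90 [0.5   0.091] [0.497 0.04 ]
[186. 146. 244. 141.] 0.046 yaw -3.90 [0.502 0.089] [0.498 0.039]
```

The dock's yaw is -4.0° from many edges, and the seat is at (0.531, 0.035). Moving above the seat and turning the tool by +3.7°.

Request:
servo_tool([
  [0.3, 0.4, 0, 0, 0.2],
  [0.3, 1.0, -0.05, 0, 0.4],
  [0.3, 1.6, -0.1, 0, 0.6],
  [0.3, 1.9, -0.1, -0.3, 0.73],
  [0.3, 1.9, -0.1, -0.8, 0.73],
  [0.3, 1.9, -0.1, -1.3, 0.73],
  [0.3, 1.9, -0.1, -1.7, 0.73],
  [0.3, 1.9, -0.1, -2.0, 0.73],
  [0.3, 1.9, -0.1, -2.0, 0.73],
  [0.3, 1.9, -0.1, -2.0, 0.73],
])

```text
time: 8.93
eef_pos: [0.5308, 0.0359, 0.0601]
tcp_rot: [0.999, -0.037, 0.0, 0.001]
contact_force: [-0.4, -0.2, -0.6]
opening: 0.528
```

Run:
```python
from h import *
s=ctrl.get_state();e=s["eef_pos"];print(s["time"],np.round(e,4),np.round(s["tcp_rot"],4),np.round(s["contact_force"],2))
p=ctrl.read_camera("wrist")
for n,z in dict(bearing=e[2],tray_seat=.017,tray_pad=.028,dock_mouth=.03).items():
    for d in ctrl.landmark_of(p,n)[:1]: print(n,round(d["conf"],2),np.round(d["centre"],1),np.round(atz(p,d["centre"],z),4))
s=ctrl.get_state();print(np.round(s["eef_pos"],4))
save("i.png",p["frame"])
```

```text
8.9333 [0.5308 0.0359 0.0601] [ 9.993e-01 -3.680e-02  0.000e+00  6.000e-04] [-0.39 -0.21 -0.65]
bearing 0.73 [244.3 249.8] [0.5314 0.0364 0.0601]
tray_seat 0.57 [214.4 252.2] [0.5302 0.035  0.017 ]
dock_mouth 0.63 [143.9 252.5] [0.5829 0.031  0.03  ]
[0.5321 0.0358 0.0619]
```

View pics/i.png

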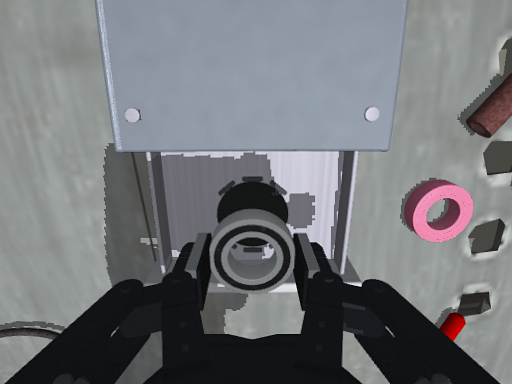

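The bearing (251,255) lines up with the seat (252,214). Nothing is near the fingers, so I'm lowering it.

Request:
servo_tool([
  [0.3, -0.03, -0.03, -0.15, 0],
  [0.3, -0.03, -0.03, -0.3, 0],
  [0.3, -0.03, -0.03, -0.45, 0],
  [0.3, -0.03, -0.03, -0.6, 0],
  [0.3, -0.03, -0.03, -0.75, 0],
  [0.3, -0.03, -0.03, -0.85, 0],
  [0.3, -0.03, -0.03, -0.95, 0],
  [0.3, -0.03, -0.03, -1.0, 0],
  [0.3, -0.03, -0.03, -1.05, 0],
  [0.3, -0.03, -0.03, -1.05, 0],
])

```text
time: 10.02
eef_pos: [0.5308, 0.0346, 0.0195]
tcp_rot: [0.999, -0.037, 0.002, 0.001]
contact_force: [0.6, 0.2, -0.2]
opening: 0.529
```

Request:
servo_tool([
  [0.3, 0, 0, -0.02, 0],
  [0.3, 0, 0, -0.04, 0],
  [0.3, 0, 0, -0.04, 0],
  [0.55, 0, 0, -0.03, 0],
  [0.6, 0, 0, -0.03, 0],
  [0.64, 0, 0, -0.02, 0],
  [0.66, 0, 0, 0, 0],
  [0.66, 0, 0, 0, 0],
  [0.66, 0, 0, 0, 0],
  [0.66, 0, 0, 0, 0],
])

```text
time: 10.85
eef_pos: [0.5308, 0.0346, 0.0195]
tcp_rot: [0.999, -0.037, 0.002, 0.001]
contact_force: [1.3, -0.2, 0.1]
opening: 0.658
```

Request:
servo_tool([
  [0.66, 0, 0, 0.1, 0],
  [0.66, 0, 0, 0.3, 0],
  [0.66, 0, 0, 0.6, 0],
  [0.66, 0, 0, 1.0, 0],
  [0.66, 0, 0, 1.5, 0],
  [0.66, -0.5, 0, 2.0, 0],
  [0.66, -1.1, 0.05, 2.5, 0],
  [0.66, -1.7, 0.1, 2.8, 0],
  [0.6, -2.0, 0.1, 2.8, 0],
  [0.4, -2.0, 0.1, 2.8, 0],
])

```text
time: 11.68
eef_pos: [0.4497, 0.0389, 0.1333]
tcp_rot: [0.999, -0.037, 0.003, 0.001]
contact_force: [-0.1, 0.7, -0.8]
opening: 0.472
```

Run:
```python
from h import *
p=ctrl.read_camera("wrist");p=ctrl.read_camera("wrist");s=ctrl.get_state();e=s["eef_pos"];print(s["time"],np.round(e,4),np.round(s["tcp_rot"],4),s["contact_force"])
for n,z in dict(bearing=.017,tray_seat=.017,tray_pad=.028,dock_mouth=.03).items():
    for d in ctrl.landmark_of(p,n)[:2]: print(n,round(d["conf"],2),np.round(d["centre"],1),np.round(atz(p,d["centre"],z),4))
save("j.png",p["frame"])
```

```text
11.7833 [0.4513 0.0385 0.1326] [ 9.993e-01 -3.680e-02  3.000e-03  8.000e-04] [ 0.75594415  0.06318839 -0.38990406]
bearing 0.89 [ 95.1 250. ] [0.5305 0.0335 0.017 ]
bearing 0.67 [ 97.5 397.1] [ 0.5201 -0.0962  0.017 ]
tray_seat 0.78 [ 94.9 247.4] [0.5309 0.0357 0.017 ]
tray_pad 0.94 [153.1 249.3] [0.4817 0.0377 0.028 ]
dock_mouth 0.73 [ 95.4 245.5] [0.5307 0.0371 0.03  ]
dock_mouth 0.71 [ 24.3 244.4] [0.584  0.0337 0.03  ]
```

View pics/j.png

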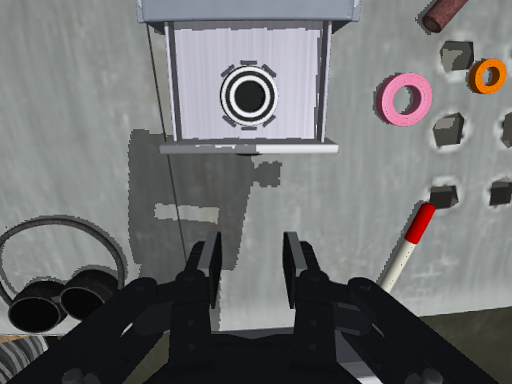

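The bearing sits concentric inside the ribs at px (249,96). Shutting the fingers and going down in front of the pad.

Request:
servo_tool([
  [0, -0.1, 0.05, -0.1, 0],
  [0, -0.1, 0.05, -0.4, 0],
  [0, -0.1, 0.05, -0.8, 0],
  [0, -0.1, 0.05, -1.2, 0],
  [0, -0.1, 0.05, -1.6, 0],
  [0, -0.1, 0.05, -2.0, 0],
  [0, -0.1, 0.05, -2.4, 0],
  [0, -0.1, 0.05, -2.7, 0],
  [0, -0.1, 0.05, -2.87, 0],
  [0, -0.1, 0.05, -2.87, 0],
])

```text
time: 12.82
eef_pos: [0.4458, 0.0407, 0.0145]
tcp_rot: [0.999, -0.037, -0.001, 0.0]
contact_force: [0.2, 0.0, -0.5]
opening: -0.001
```

Request:
servo_tool([
  [0, 0.15, -0.01, 0.05, 0],
  [0, 0.3, -0.02, 0.1, 0],
  [0, 0.45, -0.03, 0.1, 0],
  [0, 0.55, -0.04, 0.1, 0],
  [0, 0.65, -0.05, 0.1, 0],
  [0, 0.75, -0.05, 0.1, 0],
  [0, 0.85, -0.06, 0.1, 0],
  [0, 0.95, -0.07, 0.1, 0],
  [0, 1.05, -0.07, 0.1, 0],
  [0, 1.1, -0.08, 0.1, 0],
])

```text
time: 13.65
eef_pos: [0.4898, 0.0377, 0.0183]
tcp_rot: [0.999, -0.037, -0.001, 0.0]
contact_force: [-4.5, 0.4, 3.4]
opening: 0.003
```

Request:
servo_tool([
  [0, 0.04, 0, 0, 0],
  [0, 0.08, -0.01, 0, 0],
  [0, 0.12, -0.01, 0, 0],
  [0, 0.16, -0.01, 0, 0],
  [0, 0.2, -0.01, 0, 0],
  [0, 0.24, -0.02, 0, 0],
  [0, 0.28, -0.02, 0, 0],
  [0, 0.31, -0.02, 0, 0],
  [0, 0.33, -0.02, 0, 0],
  [0, 0.33, -0.02, 0, 0],
])

```text
time: 14.48
eef_pos: [0.5032, 0.0369, 0.0182]
tcp_rot: [0.999, -0.037, -0.001, 0.0]
contact_force: [-3.6, 0.7, 1.4]
opening: 0.0
```

Request:
servo_tool([
  [0, 0.02, 0, 0, 0],
  [0, 0.04, 0, 0, 0],
  [0, 0.06, 0, 0, 0],
  [0, 0.08, 0, 0, 0],
  [0, 0.1, -0.01, 0, 0],
  [0, 0.1, -0.01, 0, 0],
  [0, 0.1, -0.01, 0, 0],
  [0, 0.1, -0.01, 0, 0],
  [0, 0.1, -0.01, 0, 0],
  [0, 0.1, -0.01, 0, 0],
])

```text
time: 15.32
eef_pos: [0.5072, 0.0366, 0.0182]
tcp_rot: [0.999, -0.037, -0.001, 0.0]
contact_force: [-3.7, 1.2, 1.5]
opening: 0.0
```

Request:
servo_tool([
  [0, 0.015, 0, 0, 0],
  [0, 0.025, 0, 0, 0],
  [0, 0.035, -0.003, 0, 0],
  [0, 0.035, -0.003, 0, 0],
  [0, 0.035, -0.003, 0, 0],
  [0, 0.035, -0.003, 0, 0],
  [0, 0.035, -0.003, 0, 0],
  [0, 0.035, -0.003, 0, 0],
  [0, 0.035, -0.003, 0, 0],
  [0, 0.035, -0.003, 0, 0],
])

```text
time: 16.15
eef_pos: [0.5086, 0.0365, 0.0182]
tcp_rot: [0.999, -0.037, -0.001, 0.0]
contact_force: [-5.0, 0.9, 1.8]
opening: 0.003
```

Request:
servo_tool([
  [0, 0.01, 0, 0, 0],
  [0, 0.02, 0, 0, 0],
  [0, 0.02, 0, 0, 0],
  [0, 0.02, 0, 0, 0],
  [0, 0.02, 0, 0, 0],
  [0, 0.02, 0, 0, 0],
  [0, 0.02, 0, 0, 0],
  [0, 0.02, 0, 0, 0],
  [0, 0.02, 0, 0, 0],
  [0, 0.02, 0, 0, 0],
])

```text
time: 16.98
eef_pos: [0.5095, 0.0364, 0.0182]
tcp_rot: [0.999, -0.037, -0.001, 0.0]
contact_force: [-4.3, 0.4, 1.3]
opening: 0.003
```

Noise so far (about 0.6 N). Continuing in small steps.

Request:
servo_tool([
  [0, 0.015, 0, 0, 0],
  [0, 0.025, 0, 0, 0],
  [0, 0.035, -0.003, 0, 0],
  [0, 0.035, -0.003, 0, 0],
  [0, 0.035, -0.003, 0, 0],
  [0, 0.035, -0.003, 0, 0],
  [0, 0.035, -0.003, 0, 0],
  [0, 0.035, -0.003, 0, 0],
  [0, 0.035, -0.003, 0, 0],
  [0, 0.035, -0.003, 0, 0],
])

```text
time: 17.82
eef_pos: [0.5107, 0.0363, 0.0182]
tcp_rot: [0.999, -0.037, -0.001, 0.0]
contact_force: [-4.5, 0.5, 2.9]
opening: 0.005
```

Request:
servo_tool([
  [0, 0.02, 0, 0, 0],
  [0, 0.03, 0, 0, 0],
  [0, 0.04, -0.003, 0, 0],
  [0, 0.04, -0.003, 0, 0],
  [0, 0.04, -0.003, 0, 0],
  [0, 0.04, -0.003, 0, 0],
  [0, 0.04, -0.003, 0, 0],
  [0, 0.04, -0.003, 0, 0],
  [0, 0.04, -0.003, 0, 0],
  [0, 0.04, -0.003, 0, 0],
])

```text
time: 18.65
eef_pos: [0.5121, 0.0363, 0.0182]
tcp_rot: [0.999, -0.037, -0.002, 0.0]
contact_force: [-5.1, 0.7, 2.9]
opening: -0.002
```

Request:
servo_tool([
  [0, 0.02, 0, 0, 0],
  [0, 0.03, 0, 0, 0],
  [0, 0.04, -0.003, 0, 0],
  [0, 0.04, -0.003, 0, 0],
  [0, 0.04, -0.003, 0, 0],
  [0, 0.04, -0.003, 0, 0],
  [0, 0.04, -0.003, 0, 0],
  [0, 0.04, -0.003, 0, 0],
  [0, 0.04, -0.003, 0, 0],
  [0, 0.04, -0.003, 0, 0],
])

```text
time: 19.48
eef_pos: [0.5135, 0.0361, 0.0182]
tcp_rot: [0.999, -0.037, -0.002, 0.0]
contact_force: [-4.8, 0.3, 3.6]
opening: -0.002
```

Request:
servo_tool([
  [0, 0.02, 0, 0, 0],
  [0, 0.03, 0, 0, 0],
  [0, 0.04, -0.003, 0, 0],
  [0, 0.04, -0.003, 0, 0],
  [0, 0.04, -0.003, 0, 0],
  [0, 0.04, -0.003, 0, 0],
  [0, 0.04, -0.003, 0, 0],
  [0, 0.04, -0.003, 0, 0],
  [0, 0.04, -0.003, 0, 0],
  [0, 0.04, -0.003, 0, 0],
])

```text
time: 20.32
eef_pos: [0.5148, 0.0361, 0.0182]
tcp_rot: [0.999, -0.037, -0.002, 0.0]
contact_force: [-5.1, 1.3, 3.7]
opening: 0.002
```

Request:
servo_tool([
  [0, 0.02, 0, 0, 0],
  [0, 0.03, 0, 0, 0],
  [0, 0.04, -0.003, 0, 0],
  [0, 0.045, -0.003, 0, 0],
  [0, 0.045, -0.003, 0, 0],
  [0, 0.045, -0.003, 0, 0],
  [0, 0.045, -0.003, 0, 0],
  [0, 0.045, -0.003, 0, 0],
  [0, 0.045, -0.003, 0, 0],
  [0, 0.045, -0.003, 0, 0],
])

```text
time: 21.15
eef_pos: [0.5156, 0.036, 0.0182]
tcp_rot: [0.999, -0.037, -0.004, 0.0]
contact_force: [-7.9, 1.7, 6.1]
opening: 0.005
```

Force rising: the latch end is probably here. One finer step.

Request:
servo_tool([
  [0, 0.02, 0, 0, 0],
  [0, 0.03, 0, 0, 0],
  [0, 0.04, -0.003, 0, 0],
  [0, 0.045, -0.003, 0, 0],
  [0, 0.045, -0.003, 0, 0],
  [0, 0.045, -0.003, 0, 0],
  [0, 0.045, -0.003, 0, 0],
  [0, 0.045, -0.003, 0, 0],
  [0, 0.045, -0.003, 0, 0],
  [0, 0.045, -0.003, 0, 0],
])

```text
time: 21.98
eef_pos: [0.516, 0.036, 0.0182]
tcp_rot: [0.999, -0.037, -0.006, 0.0]
contact_force: [-8.9, 0.3, 6.7]
opening: -0.005
```

Request:
servo_tool([
  [0, 0.02, 0, 0, 0],
  [0, 0.03, 0, 0, 0],
  [0, 0.04, -0.003, 0, 0],
  [0, 0.05, -0.003, 0, 0],
  [0, 0.055, -0.003, 0, 0],
  [0, 0.055, -0.003, 0, 0],
  [0, 0.055, -0.003, 0, 0],
  [0, 0.055, -0.003, 0, 0],
  [0, 0.055, -0.003, 0, 0],
  [0, 0.055, -0.003, 0, 0],
])

```text
time: 22.82
eef_pos: [0.5163, 0.036, 0.0182]
tcp_rot: [0.999, -0.036, -0.009, 0.0]
contact_force: [-10.5, 0.2, 8.7]
opening: -0.001
```

10.5 N, over 5 N above the spring (about 4.7 N). Letting go.

Request:
servo_tool([
  [0, -0.2, 0.01, 0, 0],
  [0, -0.4, 0.03, 0, 0],
  [0, -0.6, 0.04, 0, 0],
  [0, -0.8, 0.06, 0, 0],
  [0, -1.0, 0.07, 0, 0],
  [0, -1.2, 0.08, 0, 0],
  [0, -1.4, 0.1, 0, 0],
  [0, -1.6, 0.11, 0.1, 0],
  [0, -1.75, 0.12, 0.5, 0],
  [0, -1.75, 0.12, 1.2, 0],
])

```text
time: 23.65
eef_pos: [0.4418, 0.0413, 0.0638]
tcp_rot: [0.999, -0.036, -0.013, -0.0]
contact_force: [0.8, 0.5, -0.9]
opening: -0.002
```

Request:
servo_tool([
  [0, 0, 0, 0.5, 0],
  [0, 0, 0, 1.0, 0],
  [0, 0, 0, 1.4, 0],
  [0, 0, 0, 1.5, 0],
  [0, 0, 0, 1.5, 0],
  [0, 0, 0, 1.5, 0],
  [0, 0, 0, 1.5, 0],
  [0, 0, 0, 1.5, 0],
  [0, 0, 0, 1.5, 0],
  [0, 0, 0, 1.5, 0],
])

```text
time: 24.48
eef_pos: [0.4413, 0.0413, 0.1229]
tcp_rot: [0.999, -0.036, -0.014, -0.0]
contact_force: [-0.3, -1.4, -0.1]
opening: 0.001
```

Run:
```python
from h import *
s=ctrl.get_state();print(s["time"],np.round(s["eef_pos"],4))
ims=[]
for c in("wrist","side"):
    p=ctrl.read_camera(c);ims.append(p["frame"])
    for n,z in dict(bearing=.017,tray_seat=.017,tray_pad=.028,roll=0).items():
        for d in ctrl.landmark_of(p,n)[:3]: print(c,n,round(d["conf"],2),np.round(d["centre"],1),np.round(atz(p,d["centre"],z),4))
save("k.png",np.hstack([cv2.resize(ims[0],(400,300)),cv2.resize(ims[1][140:250,190:337],(400,300),interpolation=2)]))
```

```text
24.4833 [0.4413 0.0413 0.1229]
wrist bearing 0.82 [ 38.2 251.8] [0.5605 0.0319 0.017 ]
wrist bearing 0.7 [ 60.1 496.7] [ 0.5345 -0.171   0.017 ]
wrist bearing 0.66 [ 84.5 408.3] [ 0.5179 -0.0954  0.017 ]
wrist tray_seat 0.77 [ 34.  250.1] [0.5636 0.033  0.017 ]
wrist tray_pad 0.69 [ 37.4 249.5] [0.5598 0.0337 0.028 ]
wrist tray_pad 0.58 [100.7 250.5] [0.5139 0.0364 0.028 ]
side bearing 0.71 [203.4 298.5] [ 0.4973 -0.0605  0.017 ]
side bearing 0.59 [177.7 318.9] [ 0.5193 -0.1975  0.017 ]
side bearing 0.52 [213.3 241.9] [0.5619 0.0325 0.017 ]
side tray_seat 0.87 [214.3 241.7] [0.5601 0.0359 0.017 ]
side tray_pad 0.94 [216.4 265.2] [0.5108 0.0376 0.028 ]
side roll 0.7 [189.2 274. ] [ 0.5868 -0.1242  0.    ]
```

View pics/k.png

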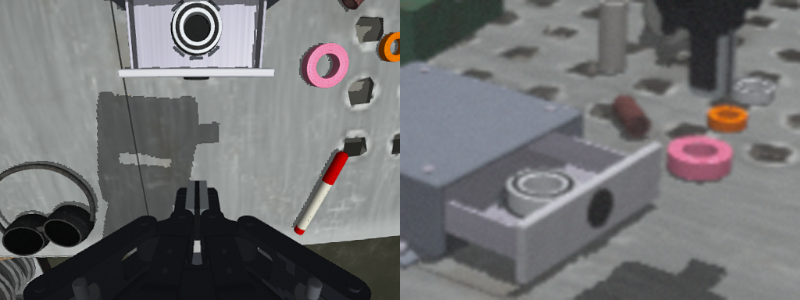

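The tray rests about 31 mm in (end at about 44 mm, minus 12), and the bearing is in its seat at px (197,27) of the left panel. I'll wait one call to confirm it stays put.

Request:
servo_tool([
  [0, 0, 0, 0, 0],
  [0, 0, 0, 0, 0],
  [0, 0, 0, 0, 0],
  [0, 0, 0, 0, 0],
  [0, 0, 0, 0, 0],
  [0, 0, 0, 0, 0],
  [0, 0, 0, 0, 0],
  [0, 0, 0, 0, 0],
  [0, 0, 0, 0, 0],
  [0, 0, 0, 0, 0],
])

```text
time: 25.82
eef_pos: [0.4418, 0.0413, 0.1238]
tcp_rot: [0.999, -0.036, -0.013, -0.0]
contact_force: [-0.3, 0.3, -0.5]
opening: 0.002
```

Run:
```python
from h import *
s=ctrl.get_state();print(s["time"])
for c in("wrist","side"):
    p=ctrl.read_camera(c)
    for n,z in dict(bearing=.017,tray_seat=.017,tray_pad=.028).items():
        for d in ctrl.landmark_of(p,n)[:3]: print(c,n,round(d["conf"],2),np.round(d["centre"],1),np.round(atz(p,d["centre"],z),4))
    if c=="side":
        a=cv2.imread("pics/k.png")[:,400:,::-1];b=cv2.resize(p["frame"][140:250,190:337],(400,300),interpolation=2)
        print("diff",np.abs(a[:,:,:].astype(int)-b).mean(),np.abs(a.astype(int)-b)[100:,50:270].mean())
```

```text
25.8167
wrist bearing 0.94 [ 60.2 499.4] [ 0.5351 -0.1745  0.017 ]
wrist bearing 0.67 [ 39.1 251. ] [0.5607 0.0325 0.017 ]
wrist bearing 0.6 [ 81.9 409.7] [ 0.5206 -0.0971  0.017 ]
wrist tray_seat 0.74 [ 38.8 248.5] [0.5611 0.0344 0.017 ]
wrist tray_pad 0.7 [104.2 249.6] [0.5119 0.0372 0.028 ]
side bearing 0.84 [203.1 300.8] [ 0.4943 -0.0641  0.017 ]
side bearing 0.68 [178.6 317.4] [ 0.5198 -0.1911  0.017 ]
side bearing 0.64 [213.  243.1] [0.5608 0.0304 0.017 ]
side tray_seat 0.93 [211.5 244.3] [0.5623 0.0243 0.017 ]
side tray_pad 0.94 [218.1 265.2] [0.5075 0.0429 0.028 ]
diff 1.4548555555555556 1.4042878787878788
```

The tray hasn't moved and is latched with the bearing in its seat. The gripper touches nothing, so I'm handing in.

```bash
python3 -c "
from plant import ctrl
print(ctrl.sign_off())"
```

```text
the job is handed in; nothing more can be done
None
```

The job is handed in: the bearing (the larger steel ring) lies flat in the seat and the tray is latched in, with the robot clear of everything. It took about 26 s of the 54 s allowed; no verdict was reported.

- **Placing:** I released the bearing in the seat, and the wrist picture showed it centred inside the ribs.
- **Pushing:** I pushed the tray along the housing's axis in small steps. The force rose about 44 mm in, and I let go at 10.5 N along the push.
- **Latching:** the tray came back to about 31 mm in, which fits the 12 mm rest distance. Over a second later the pictures showed no movement, with the bearing still in its seat.
- **Roll:** it lies where it was in the pictures, and the arm never went near it.

**Readings that disagreed:**
- **Housing yaw:** the first estimates (-7° to -9°, from the detector points) were wrong. I used -4.0°, fitted from many edges in the wrist picture.
- **Side camera:** single readings of the tray points scatter by up to about 1 cm, so I trusted the wrist camera and the unchanged picture.
- **Upward force:** while pushing, the tool also felt up to 8.7 N upwards, for a total of about 13.6 N, still under 15 N. Forces were only read at the end of each move.

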